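# Cover a brass canister on the coppersmith's covering stand

### The arm

A 6-joint arm with a two-finger parallel gripper is mounted at the origin on the work surface. World frame = base frame: x ahead of the robot, y to its left, z up, the work surface at z = 0. Lengths are in m, angles in rad, forces in N, time in s.
With the tool pointing down it reaches from about 0.425 to 1.125 m from the base axis. Payload 14.9 kg.
Tool frame: the origin (TCP) lies on the centre line of the jaws, within the pads' length; the fingertips stand 22 mm ahead of it and the grasp point (between the pads) lies 3 mm ahead of it; z points along the fingers, y is the line along which they close (so a half turn about z gives the same grasp; the last joint's range is limited). The gripper opens to 91 mm and grips with 3 to 60 N. Pads are 32 mm wide; open, the fingers measure 118 mm over their backs; the gripper's body (76 mm by 178 mm) begins 60 mm behind the grasp point.
Start: joints at [-1.184, 0.379, 1.734, -0, 1.028, -0.033], TCP at [0.285, -0.639, 0.236] pointing down, gripper open.
Joint ranges: [-2.77, 2.77], [-0.74, 2.19], [0, 2.66], [-1.06, 4.2], [0.31, 2.87], [-3.08, 3.08]. Speed limits (rad/s): [1.89, 1.89, 2.39, 3.14, 3.14, 3.14].

### API

Orientations are given as [roll, pitch, yaw] about the fixed x, y, z axes, in that order (R = Rz(yaw) Ry(pitch) Rx(roll)).
In Python, from bench import get_state, read_camera, hand_in, find_in, trace gives the robot as it stands.
- The arm moves only by the tool carry_out, never from a script. Its argument "targets" is one flat list of numbers, 5 for each row, row after row: the shift along the tool's x, y, z in mm, then the turn about the tool's z in rad, then the closure, from 0 (fully open) to 1 (shut). A call has 1 to 20 rows; each row is the pose to reach, as a shift and turn from the pose commanded when the call began, along the tool's axes at that moment; what a row does not reach only later rows make up. A row lasts 1/10 s, in which the tool goes at most 50 mm and 8.59 degrees, less where a joint would pass 70% of its speed; a pose out of reach is approached as far as the arm can. A call with a gripper value outside its range is refused whole. The fingers move at their own pace and stop on an object; "grip_force" is the grip in N (left out, the last holds). Time passes only in rows, so rows that repeat a pose let the fingers close. It gives the time, the measured TCP pose, the force, the opening and the grip force at its end, in the units of the state.
- get_state(): the state, without advancing time (a new reading comes with each control period).
- read_camera(name): name is "scene" or "top"; returns a dict with "pixels" (480x640x3 uint8, red, green, blue), "fx", "fy", "cx", "cy" (pixels), "world_from_camera" (4x4, takes a point from camera to world coordinates). Camera axes: x right, y down, z forward; pixel columns grow to the right and rows downward; lengths in m; the calibration is good to about 2 mm. A picture is of the moment at which its call begins. There is no depth.
- hand_in(): hands the job in; it is judged then, once.
Trained networks look in the newest picture that a camera, given by its name, has taken for a name from the list of things; names that differ only in an ending like _2 or _b are one class to them, and where a whole thing is asked for, a point or a joint stands for the part that bears it (a point fixed in the world has none). Each returns a list of dicts, best first, with "conf" (0 to 1); they miss things now and then, are a little off and sometimes report something else, mostly with a low value. They report only what shows in the picture. A call takes as long as a camera call. They do not tell look-alikes from the thing itself.
- find_in(name, camera): "location" ([x, y, z] in m, in world coordinates, good to about 4 mm: the middle of the surface that is visible of it).
- trace(name, camera): "region" (480x640 bool, what is visible of it).
The state is a dict: "t": time; "q": joint angles; "joint_velocities": joint speeds; "joint_efforts": joint torques, N m; "eef_pos": TCP position; "tool_rot": TCP orientation; "ft_force": force on the tool from outside, world axes, zero at the start; "wrist_torque": the same for the moment, N m; "finger_gap": finger opening in m; "grip_force": force on a finger pad.
Only numpy, scipy, OpenCV 4.12 (cv2) and the standard library are available. Lean on these libraries where they do the work, as an engineer would, in place of code of your own. Each camera call takes 0.05 s, during which the arm holds its last target. There are 200 camera calls.

### The job

First slide the open brass canister along the stand into the pocket between the stops, right up against the end stop. Then put the loose brass finial inside it, slide the knobless cover off the ledge onto the canister's rim so that it sits fully seated and level, and lastly swing the keeper bar over the cover as far as it goes. Leave the beaker and the brush where they are.

Things in the scene. Friction and masses are not known exactly. Their poses are not given: they have to be found in the camera images.
- jig: Fixed wooden covering stand on a 12 mm base board (x -80 to 195, y -160 to 250 mm). Origin: table level under the pocket's centre; x points from the pocket's end stop along the lane to its open mouth (away from the robot), y from the pocket to the ledge block. A 22 mm steel keeper post stands at x 30, y -120 mm, the keeper's pivot axis.
- pocket (a point): Centre of the pocket, on top of the base board (12 mm up); axes as the stand's. The canister's origin belongs here. Steel stops 35 mm high: the end stop's face is at x -55 mm, the side stops' faces at y -58 and +58 mm (x -70 to 45), flaring apart at the mouth to x 71 mm.
- ledge (a point): Centre of the flat top of the dark wooden ledge block beside the pocket, 104 mm above the table, 2 mm above the rim of the canister on the board. In the stand's frame the block spans x -90 to 90, y 73 to 241 mm.
- canister: Open straight brass canister with no handle, 110 mm outside diameter, 90 mm high, wall 5 mm, inner diameter 100 mm, floor 5 mm thick, about 0.7 kg. It starts on the base board in front of the pocket's mouth. Origin: centre of its underside, z up.
- cover: Knobless brass cover, 132 mm diameter, 0.3 kg, on the ledge block. Origin: centre of the flange's underside, z up. Flange edge to z 8 mm, its lower corner bevelled 3 mm, shallow dome to z 14 mm at the centre. It rests on a plug under the flange, down to z -8 mm, 90 mm diameter tapering to 82. Seated, the plug is inside the canister and the flange on the rim (origin 90 mm above the canister's).
- finial: Loose brass finial (the cover's later knob), 62 mm tall, standing upright on the bench at the robot's right: round foot 42 mm diameter and 8 mm high, above z = 15 mm a plain round stem 24 mm diameter. Origin: centre of the foot's underside, z up. About 0.15 kg.
- keeper (a joint): Angle (rad) of the steel keeper bar turning level on its post: 0 = at its stop over the cover, pointing along the stand's +y; it grows anticlockwise seen from above, to 2.5; it starts swung aside and stays where it is left.
- peg (a point): Middle of the keeper bar's upright wooden handle peg, 154 mm above the table, 90 mm from the pivot axis. Peg 16 mm diameter, from 131 to 177 mm above the table. The bar is 24 mm wide, 121 to 131 mm above the table, ends 114 mm from the axis and clears the seated cover by 5 mm.
- beaker: Small open brass beaker, 66 mm diameter, 75 mm high, standing near the finial; to leave alone. Origin: centre of its underside.
- brush: Brush lying on the bench at the robot's left, 190 mm long; to leave alone.
Mind the look-alikes: they are no part of the job. Leave any blue or turquoise look-alike of the cover alone.

How it is judged:
On the way, in this order (a step that is already met when the one before it is completed fails the run):
1. the canister stands home in the pocket (horizontal distance between canister and pocket below 0.01 m and z of canister in the frame of pocket below 0.004 m and angle between canister's own z axis and vertical below 0.05 rad), for 0.2 s.
2. the finial is inside the canister (z of finial in the frame of canister between 0 and 0.075 m and horizontal distance between finial and canister below 0.05 m), for 0.2 s.
3. the cover is seated level on the rim (horizontal distance between cover and canister below 0.008 m and z of cover in the frame of canister between 0.086 and 0.093 m and angle between the z axis of cover and the z axis of canister, either way round below 0.04 rad and angle between cover's own z axis and vertical below 0.8 rad), for 0.2 s.
4. the keeper bar is swung over the cover (value of joint keeper below 0.12 rad), for 0.2 s.
At the end, for the whole second after the job is handed in: Canister upright on the board within 10 mm of the pocket's centre; finial inside it; cover the right way up on the rim, within 8 mm of centred, flange 86 to 93 mm above the canister's underside and level with it to 0.04 rad; keeper under 0.12 rad; canister, cover and finial at rest (all of step 1 and all of step 2 and all of step 3 and value of joint keeper below 0.12 rad and linear speed of each of canister, cover, finial below 0.02 m/s); the robot touches nothing.
It fails at once if the beaker or the brush was shifted by more than 40 mm (distance of any of beaker, brush from where it was at the start of the episode above 0.04 m).
It also fails if it takes over 72 s, if anything falls off the work surface, if the arm or the gripper's body presses on something with over 40 N, if the wrist force passes 120 N, or if a joint passes its speed limit or range.

## Working session

There is one attempt and no reset: what is moved stays moved. The work goes in short steps, Python scripts to look and compute and a tool call to move; the robot and the scene stay as the last step left them, time stands still between calls to the robot, and variables do not carry over. Pictures are saved under pics/ and viewed, at most 10 in all, crops included, and the job is handed in when it is done.

Besides the shell and the picture viewer there is one more tool, called after "Emit:" by a JSON object that holds its "name" and its "arguments". carry_out: Moves the arm, as the interface text tells. Its arguments: {"type":"object","properties":{"targets":{"type":"array","items":{"type":"number"}},"grip_force":{"type":"number"}},"required":["targets"]}

```bash
mkdir -p pics
python3 - <<'E'
from bench import *
import cv2,numpy as np
s=get_state();print({k:np.round(v,3).tolist() for k,v in s.items()})
for c in ("scene","top"):
    d=read_camera(c);cv2.imwrite(f"pics/{c}0.png",d["pixels"][:,:,::-1])
    print(c,d["fx"],d["cx"],d["cy"],np.round(d["world_from_camera"],3).tolist())
    for n in ["jig","canister","cover","finial","keeper","peg","beaker","brush","pocket","ledge"]:
        try:
            print(c,n,[(np.round(r["location"],3).tolist(),round(r["conf"],2)) for r in find_in(n,c)[:4]])
        except Exception as e: print(n,e)
E
```

```text
{'t': 0.0, 'q': [-1.184, 0.379, 1.735, -0.0, 1.029, -0.033], 'joint_velocities': [-0.001, 0.001, 0.001, -0.001, -0.002, -0.0], 'joint_efforts': [0.0, -76.373, -43.436, 0.065, 0.042, -0.0], 'eef_pos': [0.285, -0.639, 0.235], 'tool_rot': [-3.141, -0.0, 0.42], 'ft_force': [0.419, 0.306, 0.159], 'wrist_torque': [-0.011, 0.014, 0.007], 'grip_force': 0.0, 'finger_gap': 0.092}
scene 566.8617297830767 312.58406629146083 240.95305036469978 [[0.79, 0.42, -0.447, 1.099], [0.613, -0.556, 0.562, -0.706], [-0.012, -0.718, -0.696, 1.039], [0.0, 0.0, 0.0, 1.0]]
scene jig [([0.562, -0.032, 0.015], 0.71)]
scene canister [([0.616, -0.036, 0.066], 0.55)]
scene cover [([0.305, 0.274, 0.02], 0.97), ([0.493, 0.1, 0.123], 0.81), ([0.739, 0.329, 0.02], 0.79), ([0.315, -0.327, 0.024], 0.75)]
scene finial [([0.606, 0.43, 0.019], 0.28)]
scene keeper [([0.503, -0.189, 0.135], 0.77), ([0.604, 0.434, 0.017], 0.59)]
scene peg [([0.504, -0.187, 0.133], 0.94)]
scene beaker [([0.471, -0.364, 0.048], 0.89)]
scene brush [([0.606, 0.434, 0.018], 0.58)]
scene pocket [([0.568, -0.026, 0.011], 0.85), ([0.505, -0.186, 0.132], 0.33)]
scene ledge [([0.561, -0.019, 0.012], 0.58)]
top 465.03123246485694 317.30290105141586 241.25766706475622 [[-0.011, -0.994, 0.105, 0.388], [-1.0, 0.013, 0.015, 0.007], [-0.016, -0.105, -0.994, 1.169], [0.0, 0.0, 0.0, 1.0]]
top jig [([0.548, -0.0, 0.012], 0.82)]
top canister [([0.627, -0.04, 0.016], 0.8)]
top cover [([0.49, 0.11, 0.12], 0.84), ([0.306, 0.269, 0.022], 0.72), ([0.302, -0.32, 0.015], 0.69), ([0.73, 0.336, 0.023], 0.57)]
top finial [([0.581, -0.339, 0.017], 0.82)]
top keeper [([0.507, -0.181, 0.131], 0.78)]
top peg []
top beaker [([0.473, -0.376, 0.039], 0.95)]
top brush [([0.602, 0.438, 0.02], 0.65), ([0.544, -0.002, 0.013], 0.22)]
top pocket [([0.544, -0.004, 0.014], 0.6)]
top ledge [([0.545, -0.002, 0.017], 0.73)]
```

View pics/scene0.png

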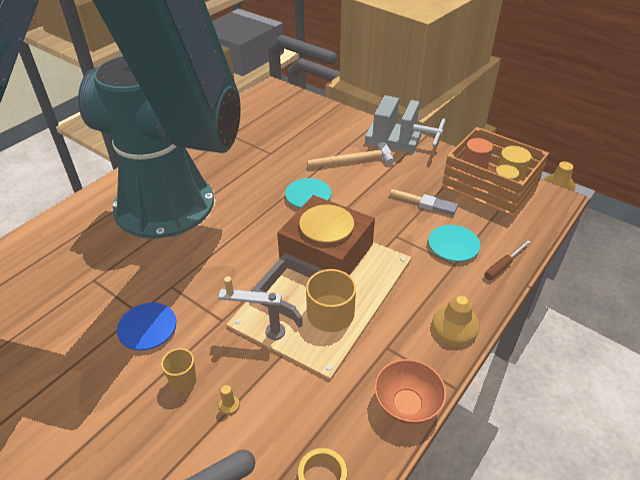

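View pics/top0.png

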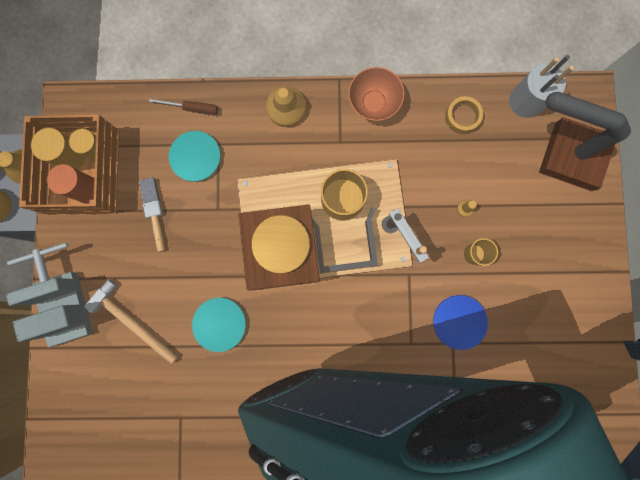

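The scene shows the canister (330,300) in front of the pocket's mouth, and the gold cover (327,223) on the ledge. The keeper peg is at (228,285), the finial at (227,400) and the beaker at (179,370). The turquoise and blue discs are the decoys. Next I'll refine the poses with edge fits.

```bash
cat > fit.py <<'E'
import cv2,numpy as np
from scipy.optimize import least_squares
from scipy.ndimage import map_coordinates
def proj(d,P):
    W=np.linalg.inv(d["world_from_camera"]);p=P@W[:3,:3].T+W[:3,3]
    return np.c_[d["fx"]*p[:,0]/p[:,2]+d["cx"],d["fy"]*p[:,1]/p[:,2]+d["cy"]]
def grad(d):
    g=cv2.GaussianBlur(d["pixels"],(0,0),0.8).astype(float);return g
def edgefit(cams,model,p,span=8,rounds=8):
    """model(p)->list of Nx3 curves; edges sought along normals in each image"""
    p=np.array(p,float)
    for k in range(rounds):
        s=max(2.5,span*0.75**k); T=[]
        for d in cams:
            g=grad(d)
            for ci,C in enumerate(model(p)):
                u=proj(d,C);t=np.gradient(u,axis=0);t/=np.linalg.norm(t,axis=1)[:,None]+1e-9
                n=np.c_[-t[:,1],t[:,0]];o=np.arange(-s,s+.1,.5)
                q=u[:,None]+n[:,None]*o[None,:,None]
                a=np.stack([map_coordinates(g[:,:,c],[q[...,1],q[...,0]],order=1,mode='nearest') for c in range(3)],-1)
                m=np.abs(np.gradient(a,axis=1)).sum(-1);b=m.argmax(1)
                ok=m[np.arange(len(b)),b]>15
                T.append((d,ci,n,ok,u+n*o[b][:,None]))
        def res(p):
            M=model(p);return np.concatenate([(((proj(d,M[ci])-e)*n).sum(1))[ok] for d,ci,n,ok,e in T])
        r=least_squares(res,p,loss='soft_l1',f_scale=1.0);p=r.x
    return p,np.median(np.abs(res(p))),len(res(p))
def circ(x,y,z,r,n=60):
    a=np.linspace(0,2*np.pi,n);return np.c_[x+r*np.cos(a),y+r*np.sin(a),0*a+z]
def jigpts(p,L):
    c,s=np.cos(p[2]),np.sin(p[2]);L=np.asarray(L,float)
    return np.c_[p[0]+c*L[:,0]-s*L[:,1],p[1]+s*L[:,0]+c*L[:,1],L[:,2]]
def seg(a,b,n=40):
    t=np.linspace(.05,.95,n)[:,None];return np.array(a)*(1-t)+np.array(b)*t
def jig(p):
    z=.012;zl=.104;B=[(.195,-.16,z),(.195,.25,z),(-.08,-.16,z),(-.08,.07,z)]
    K=[(-.09,.073,zl),(.09,.073,zl),(.09,.241,zl),(-.09,.241,zl)]
    return [jigpts(p,seg(*e)) for e in [(B[0],B[1]),(B[0],B[2]),(B[2],B[3]),(K[0],K[1]),(K[1],K[2]),(K[2],K[3]),(K[3],K[0])]]
E
python3 - <<'E'
from bench import *
from fit import *
S,T=read_camera("scene"),read_camera("top")
for nm,cs in (("both",[S,T]),("top",[T]),("scene",[S])):
    print(nm)
    J=edgefit(cs,jig,[.53,-.03,.1],span=14,rounds=12);print("jig",J)
    print("can",edgefit(cs,lambda p:[circ(*p,.102,.055)],[.626,-.04]))
    print("cover",edgefit(cs,lambda p:[circ(*p,.120,.066)],[.492,.105]))
    print("finfoot",edgefit(cs,lambda p:[circ(*p,.008,.021)],[.576,-.34],4))
    print("fintop",edgefit(cs,lambda p:[circ(*p,.062,.012)],[.576,-.34],4))
    print("beaker",edgefit(cs,lambda p:[circ(*p,.075,.033)],[.471,-.372]))
    print("peg",edgefit(cs,lambda p:[circ(*p,.177,.008)],[.504,-.187],4))
J=J[0] if 0 else edgefit([S,T],jig,[.53,-.03,.1],span=14,rounds=12)[0]
for nm,d in (("s",S),("t",T)):
    im=d["pixels"][:,:,::-1].copy()
    for C in jig(J)+[jigpts(J,circ(0,0,.012,.055)),jigpts(J,circ(.03,-.12,.131,.011))]:
        cv2.polylines(im,[np.round(proj(d,C)).astype(int)],False,(255,0,255),1)
    cv2.imwrite(f"pics/fit_{nm}.png",cv2.resize(im[120:420,150:550],None,fx=2,fy=2))
E
```

```text
both
jig (array([ 0.50829419, -0.04300516,  0.11608898]), np.float64(0.4989217459420759), 519)
can (array([ 0.61554719, -0.04118376]), np.float64(1.0094550162634666), 120)
cover (array([0.49527477, 0.10681582]), np.float64(0.056065022926647695), 120)
finfoot (array([ 0.58075797, -0.35263402]), np.float64(1.0200687209753267), 61)
fintop (array([ 0.58074739, -0.3339254 ]), np.float64(0.9873874301173643), 58)
beaker (array([ 0.47605315, -0.36796887]), np.float64(1.4452825873399442), 120)
peg (array([ 0.5059001 , -0.18711428]), np.float64(2.460836762263024), 52)
top
jig (array([ 0.50729157, -0.04311073,  0.11802822]), np.float64(0.49746599989703894), 245)
can (array([ 0.61030782, -0.03888655]), np.float64(1.067057400421255), 60)
cover (array([0.49459954, 0.10664913]), np.float64(0.009803170239878879), 60)
finfoot (array([ 0.57962447, -0.3225064 ]), np.float64(0.5155295277713985), 20)
fintop (array([ 0.58136461, -0.33540216]), np.float64(0.40538199451127366), 50)
beaker (array([ 0.47390672, -0.36771714]), np.float64(1.0325542970193877), 60)
peg (array([ 0.5059001 , -0.18711428]), np.float64(2.460836762263024), 52)
scene
jig (array([ 0.50962169, -0.0426896 ,  0.11388225]), np.float64(0.4963951829868699), 274)
can (array([ 0.6178614 , -0.04157345]), np.float64(0.5482392594232931), 60)
cover (array([0.49654689, 0.10664549]), np.float64(0.011634283382087109), 60)
finfoot (array([ 0.58146538, -0.35288715]), np.float64(0.5539252483914083), 33)
fintop (array([ 0.58383497, -0.32910504]), np.float64(0.2547534787764377), 8)
beaker (array([ 0.47858831, -0.36818658]), np.float64(1.0154919118357928), 60)
peg (array([ 0.504, -0.187]), np.float64(nan), 0)
  return _methods._mean(a, axis=axis, dtype=dtype,
  ret = ret.dtype.type(ret / rcount)
```

View pics/fit_t.png

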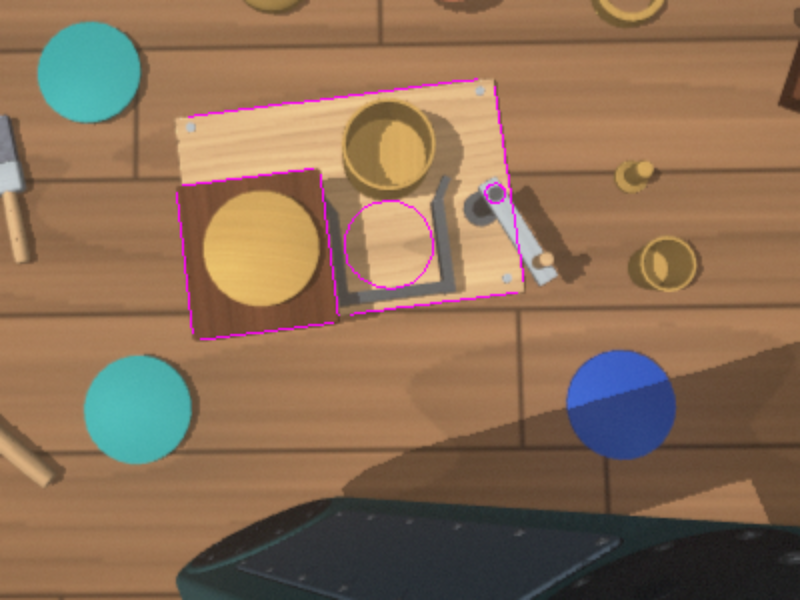

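The jig overlay matches the board and the ledge edges. The canister, finial and peg fits got caught on neighbouring edges, so I'll tighten those.

```bash
cat >> fit.py <<'E'
JIG=np.array([.5083,-.0430,.116])
def tojig(x,y,J=JIG):
    c,s=np.cos(J[2]),np.sin(J[2]);d=np.array([x-J[0],y-J[1]]);return np.round([c*d[0]+s*d[1],-s*d[0]+c*d[1]],4)
def back(d,u,v,z):
    M=d["world_from_camera"];r=M[:3,:3]@[(u-d["cx"])/d["fx"],(v-d["cy"])/d["fy"],1];o=M[:3,3];return o+r*(z-o[2])/r[2]
def rows(targets):
    """targets: world x,y,z,yaw -> tool shifts (mm) and turn from present pose"""
    from bench import get_state
    s=get_state();p=np.array(s["eef_pos"]);y0=s["tool_rot"][2]
    c,t=np.cos(y0),np.sin(y0);R=np.array([[c,t,0],[t,-c,0],[0,0,-1]])
    print("t",round(s["t"],2),"tcp",np.round(p,4),"yaw",round(y0,3))
    for w in targets: print(np.round(R.T@(np.array(w[:3])-p)*1000,1),round((y0-w[3]+np.pi)%(2*np.pi)-np.pi,3))
def J2W(x,y,z,J=JIG): return jigpts(J,[(x,y,z)])[0]
E
python3 - <<'E'
from bench import *
from fit import *
S,T=read_camera("scene"),read_camera("top")
for nm,d in (("s",S),("t",T)):
    J=edgefit([d],jig,JIG,span=4)[0]
    find_in("canister","scene" if d is S else "top")
    out={}
    for n,z,r,x0 in (("canister",.102,.055,[.617,-.041]),("beaker",.075,.033,[.476,-.368])):
        m=trace(n,"scene" if d is S else "top")
        m=m[0]["region"].astype(np.uint8)
        # match silhouette of cylinder
        hgt=[.012,.102] if n=="canister" else [0,.075]
        cnt=max(cv2.findContours(m,0,1)[0],key=cv2.contourArea)
        def iou(p):
            P=np.vstack([circ(*p,h,r) for h in hgt]);h=cv2.convexHull((proj(d,P)*16).astype(np.int32))
            k=np.zeros_like(m);cv2.fillPoly(k,[h],1,shift=4);return -(k&m).sum()/(k|m).sum()
        from scipy.optimize import minimize
        R=minimize(iou,x0,method="Nelder-Mead",options=dict(initial_simplex=np.array(x0)+[[0,0],[.01,0],[0,.01]]))
        print(nm,n,R.x.round(4),R.fun,tojig(*R.x,J))
    m=trace("finial","scene" if d is S else "top")
    for q in m[:3]:
        ys,xs=np.nonzero(q["region"]);print("fin",q["conf"],xs.mean(),ys.mean(),[xs.min(),xs.max(),ys.min(),ys.max()])
    for n in ("finial","keeper","peg"): print(n,[(np.round(r["location"],3).tolist(),round(r["conf"],2)) for r in find_in(n,"scene" if d is S else "top")[:3]])
print("fin top by px",back(T,474,204.5,.062),back(S,227,391,.062),"peg",back(T,421,250,.177),back(S,228,279,.177))
im=T["pixels"][180:280,380:510,::-1];a=cv2.resize(im,None,fx=4,fy=4,interpolation=2)
im=S["pixels"][270:420,150:320,::-1];b=cv2.resize(im,None,fx=2.3,fy=2.667,interpolation=2)
cv2.imwrite("pics/zoom.png",np.hstack([a[:400,:409],b[:400,:391]]))
E
```

```text
s canister [ 0.7526 -0.0041] 0.0 [0.2459 0.0108]
s beaker [ 0.5904 -0.3549] 0.0 [ 0.0449 -0.3193]
fin 0.67 228.31422505307856 400.51167728237795 [np.int64(219), np.int64(240), np.int64(385), np.int64(414)]
finial []
keeper [([0.506, -0.19, 0.131], 0.85)]
peg [([0.503, -0.186, 0.131], 0.64)]
t canister [0.6301 0.0734] 0.0 [0.1357 0.1012]
t beaker [ 0.5573 -0.3542] 0.0 [ 0.0129 -0.3149]
fin 0.57 466.26171875 207.94921875 [np.int64(457), np.int64(476), np.int64(201), np.int64(216)]
finial [([0.578, -0.341, 0.015], 0.78)]
keeper [([0.508, -0.185, 0.128], 0.81)]
peg [([0.508, -0.182, 0.131], 0.57)]
fin top by px [ 0.58879794 -0.35439291  0.062     ] [ 0.59696702 -0.35016153  0.062     ] peg [ 0.47116955 -0.19983562  0.177     ] [ 0.47694495 -0.2034214   0.177     ]<stdin>:16: RuntimeWarning: overflow encountered in scalar negative
```

View pics/zoom.png

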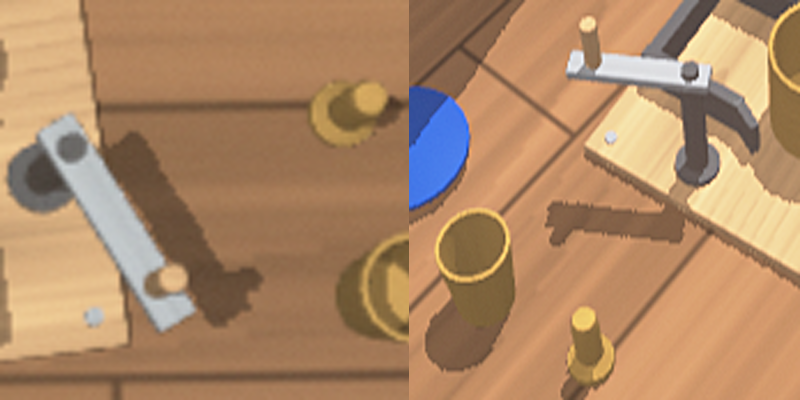

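The zoom shows the finial's top at (472.5,204.2) in the top view and (226,389) in the scene view. The peg's top is at (423.7,249) and (227.8,278.2). The silhouette fit overflowed on unsigned integers, so I'll fix that.

Run:
```python
from bench import *
from fit import *
from scipy.optimize import minimize
S,T=read_camera("scene"),read_camera("top")
for d,c in ((S,"scene"),(T,"top")):
    for n,hg,r,x0 in (("canister",(.012,.102),.055,[.617,-.041]),("beaker",(0,.075),.033,[.476,-.368])):
        m=trace(n,c)[0]["region"]
        def iou(p):
            h=cv2.convexHull((proj(d,np.vstack([circ(*p,h,r) for h in hg]))*16).astype(np.int32))
            k=np.zeros(m.shape,np.uint8);cv2.fillPoly(k,[h],1,shift=4);k=k>0;return -float((k&m).sum())/(k|m).sum()
        R=minimize(iou,x0,method="Nelder-Mead",options=dict(initial_simplex=np.array(x0)+[[0,0],[.01,0],[0,.01]]))
        print(c,n,R.x.round(4),R.fun,tojig(*R.x))
for nm,a,b,z in (("fintop",(472.5,204.2),(226.1,388.9),.062),("finfoot",(465,208),(228.7,405.4),.006),("peg",(423.7,249),(227.8,278.2),.177),("pivot",(397.7,217),(272,296.5),.131)):
    for q in (back(T,*a,z),back(S,*b,z)):
        print(nm,q.round(4),tojig(*q[:2]))
rows([(*(J2W(0,0,0)[:2]+[0,0]),.3,1.687)])
```

```text
scene canister [ 0.6179 -0.0386] -0.9598422373610613 [ 0.1093 -0.0083]
scene beaker [ 0.4697 -0.3625] -0.832409972299169 [-0.0753 -0.3129]
top canister [ 0.6162 -0.041 ] -0.9651741293532339 [ 0.1074 -0.0105]
top beaker [ 0.4758 -0.369 ] -0.7814207650273224 [-0.07 -0.32]
fintop [ 0.5896 -0.3508  0.062 ] [ 0.0451 -0.3152]
fintop [ 0.5923 -0.3479  0.062 ] [ 0.0482 -0.3126]
finfoot [ 0.5903 -0.3497  0.006 ] [ 0.046  -0.3141]
finfoot [ 0.5938 -0.3514  0.006 ] [ 0.0492 -0.3162]
peg [ 0.4732 -0.2057  0.177 ] [-0.0537 -0.1575]
peg [ 0.4751 -0.2021  0.177 ] [-0.0514 -0.1542]
pivot [ 0.5502 -0.1597  0.131 ] [ 0.0281 -0.1208]
pivot [ 0.5516 -0.1566  0.131 ] [ 0.0299 -0.1178]
t 2.3 tcp [ 0.2853 -0.6392  0.2359] yaw 0.42
[ 446.6 -453.6  -64.1] -1.267
```

Run:
```python
from fit import *
w=J2W(.1608,-.0095,.25);rows([(*w,1.687)])
```

```text
t 2.3 tcp [ 0.2853 -0.6392  0.2359] yaw 0.42
[ 597.2 -396.4  -14.1] -1.267
```

Emit:
{"name": "carry_out", "arguments": {"targets": [597, -396, -14, -1.267, 0.34, 597, -396, -14, -1.267, 0.34, 597, -396, -14, -1.267, 0.34, 597, -396, -14, -1.267, 0.34, 597, -396, -14, -1.267, 0.34, 597, -396, -14, -1.267, 0.34, 597, -396, -14, -1.267, 0.34, 597, -396, -14, -1.267, 0.34, 597, -396, -14, -1.267, 0.34, 597, -396, -14, -1.267, 0.34, 597, -396, -14, -1.267, 0.34, 597, -396, -14, -1.267, 0.34, 597, -396, -14, -1.267, 0.34, 597, -396, -14, -1.267, 0.34, 597, -396, -14, -1.267, 0.34, 597, -396, -14, -1.267, 0.34, 597, -396, -14, -1.267, 0.34, 597, -396, -14, -1.267, 0.34], "grip_force": 20}}

```text
t: 4.1
eef_pos: [0.6684, -0.0355, 0.2498]
tool_rot: [-3.141, 0.0, 1.686]
ft_force: [0.2, -0.2, -0.1]
finger_gap: 0.0604
grip_force: 0.0
```

Run:
```python
from fit import *
from bench import get_state
print(get_state()["finger_gap"])
w=J2W(.1608,-.0095,.085);rows([(*w,1.687)])
```

```text
0.06037771509184427
t 4.1 tcp [ 0.6684 -0.0355  0.2498] yaw 1.686
[  1.6   0.9 164.8] -0.001
```

Emit:
{"name": "carry_out", "arguments": {"targets": [2, 1, 40, 0, 0.34, 2, 1, 80, 0, 0.34, 2, 1, 110, 0, 0.34, 2, 1, 135, 0, 0.34, 2, 1, 150, 0, 0.34, 2, 1, 160, 0, 0.34, 2, 1, 165, 0, 0.34, 2, 1, 165, 0, 0.34, 2, 1, 165, 0, 1, 2, 1, 165, 0, 1, 2, 1, 165, 0, 1, 2, 1, 165, 0, 1, 2, 1, 165, 0, 1, 2, 1, 165, 0, 1, 2, 1, 165, 0, 1, 2, 1, 165, 0, 1], "grip_force": 20}}

```text
t: 5.7
eef_pos: [0.6693, -0.0322, 0.0848]
tool_rot: [-3.14, -0.0, 1.687]
ft_force: [-4.3, -0.7, 4.0]
finger_gap: 0.0082
grip_force: 19.1
```

Run:
```python
from bench import *
from fit import *
T=read_camera("top");cv2.imwrite("pics/t1.png",cv2.resize(T["pixels"][120:320,200:440,::-1],None,fx=3,fy=3))
s=get_state();p=s["eef_pos"];print(s["grip_force"],s["ft_force"],tojig(*p[:2]))
```

```text
19.10009991377592 [-5.50026011 -0.33587056  3.2883937 ] [ 0.1612 -0.0079]
```

Emit:
{"name": "carry_out", "arguments": {"targets": [2, -5, 0, 0, 1, 5, -13, 0, 0, 1, 8, -22, 0, 0, 1, 9, -31, 0, 0, 1, 9, -40, 0, 0, 1, 9, -49, 0, 0, 1, 9, -58, 0, 0, 1, 9, -67, 0, 0, 1, 9, -76, 0, 0, 1, 9, -85, 0, 0, 1, 9, -92, 0, 0, 1, 9, -98, 0, 0, 1, 9, -102, 0, 0, 1, 9, -104, 0, 0, 1, 9, -105, 0, 0, 1]}}

```text
t: 7.25
eef_pos: [0.5645, -0.0354, 0.085]
tool_rot: [3.141, 0.0, 1.687]
ft_force: [2.5, 1.4, -1.8]
finger_gap: 0.0083
grip_force: 19.3
```

Run:
```python
from bench import *
from fit import *
T=read_camera("top");cv2.imwrite("pics/t2.png",cv2.resize(T["pixels"][120:320,200:440,::-1],None,fx=3,fy=3))
s=get_state();p=s["eef_pos"];print(s["finger_gap"],s["ft_force"],tojig(*p[:2]))
```

```text
0.008215718454049961 [ 1.89895895 -0.58055529 -2.05125487] [0.0566 0.001 ]
```

View pics/t2.png

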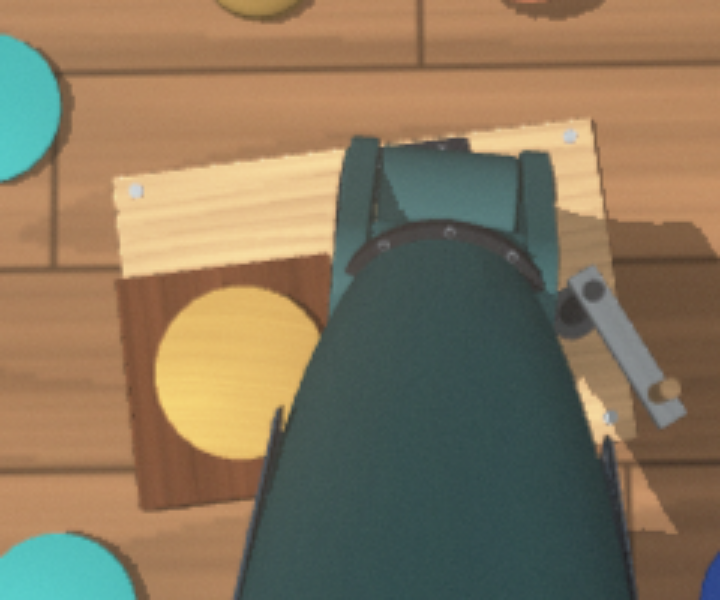

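The arm hides the pocket, and the cover and keeper are unmoved. The force is low, so the canister has not touched the end stop yet. I'll press on gently.

Emit:
{"name": "carry_out", "arguments": {"targets": [-1, -2, 0, 0, 1, -1, -4, 0, 0, 1, -1, -5, 0, 0, 1, -1, -6, 0, 0, 1, -1, -6, 0, 0, 1]}}

```text
t: 7.8
eef_pos: [0.5587, -0.0371, 0.085]
tool_rot: [3.141, 0.0, 1.687]
ft_force: [3.9, 0.9, -1.4]
finger_gap: 0.0085
grip_force: 19.3
```

Emit:
{"name": "carry_out", "arguments": {"targets": [0, -1, 0, 0, 1, 0, -2, 0, 0, 1, 0, -3, 0, 0, 1, 0, -3, 0, 0, 1]}}

```text
t: 8.2
eef_pos: [0.5581, -0.0375, 0.086]
tool_rot: [3.136, 0.001, 1.686]
ft_force: [12.8, 3.1, -0.7]
finger_gap: 0.0084
grip_force: 19.5
```

Contact with the stop. I'll relax, release, go up and move over to the finial side.

Emit:
{"name": "carry_out", "arguments": {"targets": [0, 1, 0, 0, 1, 0, 2, 0, 0, 1, 0, 2, 0, 0, 0.5, 0, 2, 0, 0, 0.5, 0, 2, 0, 0, 0.5, 0, 2, 0, 0, 0.5, 0, 2, -20, 0, 0.5, 0, 2, -60, 0, 0.5, 0, 2, -100, 0, 0.5, -50, 2, -120, 0, 0.5, -100, 2, -140, 0, 0.5, -150, 2, -140, 0, 0.5, -200, 0, -140, 0, 0.5, -250, 0, -140, 0, 0.5, -300, 0, -140, 0, 0.5]}}

```text
t: 9.7
eef_pos: [0.5892, -0.3303, 0.225]
tool_rot: [-3.141, -0.0, 1.687]
ft_force: [1.0, 0.1, 0.9]
finger_gap: 0.0454
grip_force: 0.0
```

Run:
```python
from bench import *
from fit import *
from scipy.optimize import minimize
for c in ("scene","top"):
    d=read_camera(c);m=trace("canister",c)[0]["region"]
    def iou(p):
        h=cv2.convexHull((proj(d,np.vstack([circ(*p,h,.055) for h in (.012,.102)]))*16).astype(np.int32))
        k=np.zeros(m.shape,np.uint8);cv2.fillPoly(k,[h],1,shift=4);k=k>0;return -float((k&m).sum())/(k|m).sum()
    x0=JIG[:2];R=minimize(iou,x0,method="Nelder-Mead",options=dict(initial_simplex=x0+[[0,0],[.01,0],[0,.01]]))
    print(c,R.x,R.fun,tojig(*R.x), edgefit([d],lambda p:[circ(*p,.102,.055)],R.x,2.5)[0])
    print([(np.round(r["location"],3).tolist(),round(r["conf"],2)) for r in find_in("finial",c)])
cv2.imwrite("pics/t3.png",d["pixels"][100:350,200:520,::-1].repeat(2,0).repeat(2,1))
rows([(.5915,-.350,.16,1.687),(.5915,-.350,.048,1.687)])
```

```text
scene [ 0.5065066  -0.03674102] -0.8556501547987616 [-0.0011  0.0064] [ 0.51189925 -0.04195425]
[([0.595, -0.353, 0.019], 0.64)]
top [ 0.50876074 -0.04514982] -0.9519131334022751 [ 0.0002 -0.0022] [ 0.50519621 -0.04475782]
[([0.583, -0.339, 0.017], 0.69)]
t 10.0 tcp [ 0.5892 -0.3274  0.2246] yaw 1.687
[-22.8  -0.4  64.6] 0.0
[-22.8  -0.4 176.6] 0.0
```

View pics/t3.png

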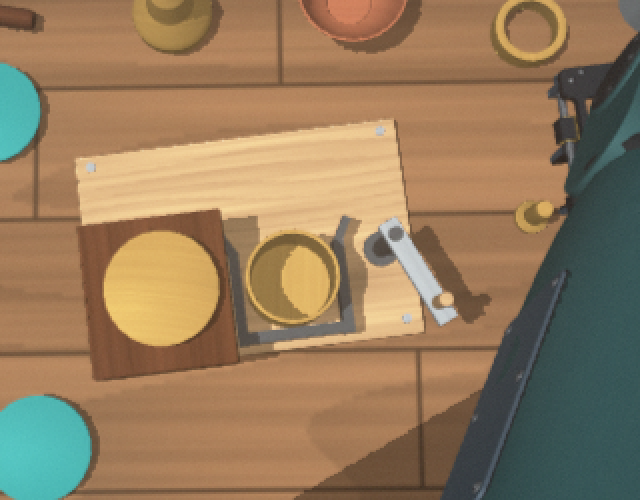

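The canister is home against the end stop, with its centre within 2 mm of the pocket's. Now the finial.

Emit:
{"name": "carry_out", "arguments": {"targets": [-23, 0, 30, 0, 0.45, -23, 0, 65, 0, 0.45, -23, 0, 95, 0, 0.45, -23, 0, 125, 0, 0.45, -23, 0, 150, 0, 0.45, -23, 0, 167, 0, 0.45, -23, 0, 176, 0, 0.45, -23, 0, 176, 0, 0.45, -23, 0, 176, 0, 1, -23, 0, 176, 0, 1, -23, 0, 176, 0, 1, -23, 0, 176, 0, 1, -23, 0, 176, 0, 1, -23, 0, 176, 0, 1], "grip_force": 25}}

```text
t: 11.4
eef_pos: [0.5925, -0.3513, 0.0497]
tool_rot: [3.141, 0.0, 1.687]
ft_force: [-1.7, 1.3, 6.5]
finger_gap: 0.0231
grip_force: 25.0
```

Run:
```python
from fit import *
rows([(.5915,-.350,.24,1.687),(*J2W(0,0,.24),1.687),(*J2W(0,0,.068),1.687)])
```

```text
t 11.4 tcp [ 0.5925 -0.3513  0.0497] yaw 1.687
[   1.4   -0.8 -190.3] -0.0
[ 316.   -47.9 -190.3] -0.0
[316.  -47.9 -18.3] -0.0
```

Emit:
{"name": "carry_out", "arguments": {"targets": [0, 0, -40, 0, 1, 0, 0, -80, 0, 1, 0, 0, -120, 0, 1, 0, 0, -160, 0, 1, 0, 0, -190, 0, 1, 35, -5, -190, 0, 1, 75, -12, -190, 0, 1, 115, -18, -190, 0, 1, 155, -25, -190, 0, 1, 195, -31, -190, 0, 1, 235, -37, -190, 0, 1, 270, -43, -190, 0, 1, 300, -47, -190, 0, 1, 316, -48, -190, 0, 1, 316, -48, -190, 0, 1]}}

```text
t: 12.9
eef_pos: [0.5077, -0.0415, 0.239]
tool_rot: [3.141, -0.0, 1.689]
ft_force: [-0.1, -0.4, -2.1]
finger_gap: 0.0233
grip_force: 25.0
```

Emit:
{"name": "carry_out", "arguments": {"targets": [0, 0, 30, 0, 1, 0, 0, 65, 0, 1, 0, 0, 100, 0, 1, 0, 0, 130, 0, 1, 0, 0, 152, 0, 1, 0, 0, 164, 0, 1, 0, 0, 169, 0, 1, 0, 0, 170, 0, 1, 0, 0, 171, 0, 1]}}

```text
t: 13.8
eef_pos: [0.5087, -0.043, 0.0687]
tool_rot: [3.14, 0.0, 1.687]
ft_force: [0.0, 0.5, -1.0]
finger_gap: 0.0229
grip_force: 25.0
```

Run:
```python
from fit import *
from bench import get_state
s=get_state();print(tojig(*s["eef_pos"][:2]),s["eef_pos"],s["ft_force"],s["finger_gap"])
```

```text
[ 0.0004 -0.0001] [ 0.5086934  -0.04301783  0.0687392 ] [ 0.03095534  0.54237969 -1.00970252] 0.022868136982616166
```

Emit:
{"name": "carry_out", "arguments": {"targets": [0, 0, 2, 0, 1, 0, 0, 2, 0, 0.5, 0, 0, 2, 0, 0.5, 0, 0, 2, 0, 0.5, 0, 0, 2, 0, 0.5, 0, 0, -20, 0, 0.5, 0, 0, -60, 0, 0.5, 0, 0, -105, 0, 0.5, 0, 0, -150, 0, 0.5, 50, 0, -160, 0, 0.1, 100, 0, -160, 0, 0.1, 150, 0, -160, 0, 0.1, 200, 0, -160, 0, 0.1, 238, 0, -160, 0, 0.1, 238, 0, -160, 0, 0.1, 238, 0, -160, 0, 0.1]}}

```text
t: 15.4
eef_pos: [0.4801, 0.1941, 0.2278]
tool_rot: [-3.141, 0.0, 1.689]
ft_force: [-0.4, -0.1, -0.3]
finger_gap: 0.0819
grip_force: 0.0
```

Run:
```python
from bench import *
from fit import *
T=read_camera("top");S=read_camera("scene")
cv2.imwrite("pics/s4.png",S["pixels"][180:360,200:440,::-1].repeat(3,0).repeat(3,1))
print(edgefit([S],lambda p:[circ(*p,.120,.066)],[.495,.107],5))
s=get_state();print(tojig(*s["eef_pos"][:2]),s["finger_gap"],s["ft_force"])
rows([(*J2W(.003,.2365,.1285),1.687)])
```

```text
(array([0.49730107, 0.10620346]), np.float64(0.1403536436247648), 52)
[-0.0004  0.2376] 0.08197897887326391 [-0.3337211  -0.94307655  0.46958372]
t 15.5 tcp [0.4804 0.1929 0.2278] yaw 1.686
[-1.1  3.4 99.3] -0.001
```

View pics/s4.png

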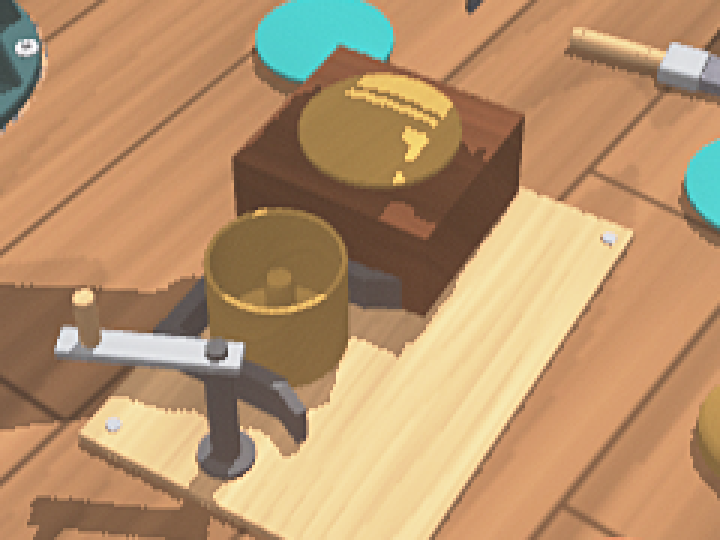

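The finial stands inside the canister and the cover is still on the ledge. I'll lower the fingers behind the cover and push.

Emit:
{"name": "carry_out", "arguments": {"targets": [0, 1, 40, 0, 0.1, 0, 1, 75, 0, 0.1, 0, 1, 92, 0, 0.1, 0, 1, 98, 0, 0.1, 0, 1, 99, 0, 0.1, 0, 1, 99, 0, 0.1]}}

```text
t: 16.1
eef_pos: [0.4821, 0.1935, 0.1298]
tool_rot: [3.14, -0.0, 1.686]
ft_force: [-0.0, -0.1, 0.1]
finger_gap: 0.0823
grip_force: 0.0
```

Emit:
{"name": "carry_out", "arguments": {"targets": [-4, 0, 0, 0, 0.1, -10, 0, 0, 0, 0.1, -16, 0, 0, 0, 0.1, -20, 0, 0, 0, 0.1, -25, 0, 0, 0, 0.1, -31, 0, 0, 0, 0.1, -37, 0, 0, 0, 0.1, -43, 0, 0, 0, 0.1, -49, 0, 0, 0, 0.1, -55, 0, 0, 0, 0.1, -60, 0, 0, 0, 0.1, -60, 0, 0, 0, 0.1]}}

```text
t: 17.3
eef_pos: [0.4883, 0.1335, 0.1288]
tool_rot: [-3.141, 0.0, 1.686]
ft_force: [-0.3, -0.7, 0.2]
finger_gap: 0.0823
grip_force: 0.0
```

Run:
```python
from bench import *
from fit import *
S=read_camera("scene")
cv2.imwrite("pics/s5.png",S["pixels"][180:360,200:440,::-1].repeat(3,0).repeat(3,1))
q=edgefit([S],lambda p:[circ(*p,.120,.066)],J2W(0,.11,0)[:2],8);print(q,tojig(*q[0]))
s=get_state();print(tojig(*s["eef_pos"][:2]),s["eef_pos"],s["finger_gap"],s["ft_force"])
```

```text
(array([0.497842  , 0.06305499]), np.float64(0.41104717188341006), 58) [0.0019 0.1066]
[0.0005 0.1779] [0.48823829 0.13371829 0.1287927 ] 0.08185091165544278 [-0.60016971  0.58540451  0.16738877]
```

Emit:
{"name": "carry_out", "arguments": {"targets": [-5, 0, 0, 0, 0.1, -10, 0, 0, 0, 0.1, -16, 0, 0, 0, 0.1, -22, 0, 0, 0, 0.1, -27, 0, 0, 0, 0.1, -32, 0, 0, 0, 0.1, -37, 0, 0, 0, 0.1, -42, 0, 0, 0, 0.1, -47, 0, 0, 0, 0.1, -52, 0, 0, 0, 0.1, -57, 0, 0, 0, 0.1, -62, 0, 0, 0, 0.1, -67, 0, 0, 0, 0.1, -72, 0, 0, 0, 0.1, -76, 0, 0, 0, 0.1, -76, 0, 0, 0, 0.1]}}

```text
t: 18.95
eef_pos: [0.4972, 0.0582, 0.1289]
tool_rot: [-3.142, 0.0, 1.686]
ft_force: [0.0, 0.5, -0.2]
finger_gap: 0.0822
grip_force: 0.1
```

Run:
```python
from bench import *
from fit import *
S=read_camera("scene")
cv2.imwrite("pics/s6.png",S["pixels"][180:360,200:440,::-1].repeat(3,0).repeat(3,1))
q=edgefit([S],lambda p:[circ(*p,.120,.066)],J2W(0,.03,0)[:2],8);print(q,tojig(*q[0]))
s=get_state();print(tojig(*s["eef_pos"][:2]),s["eef_pos"],s["finger_gap"],s["ft_force"])
```

```text
(array([ 0.5077011 , -0.01257759]), np.float64(0.5160420374796353), 55) [0.0029 0.0303]
[0.0007 0.102 ] [0.49717475 0.05839675 0.12892003] 0.08224422067047703 [-0.55128808  1.17550755 -0.6455675 ]
```

View pics/s6.png

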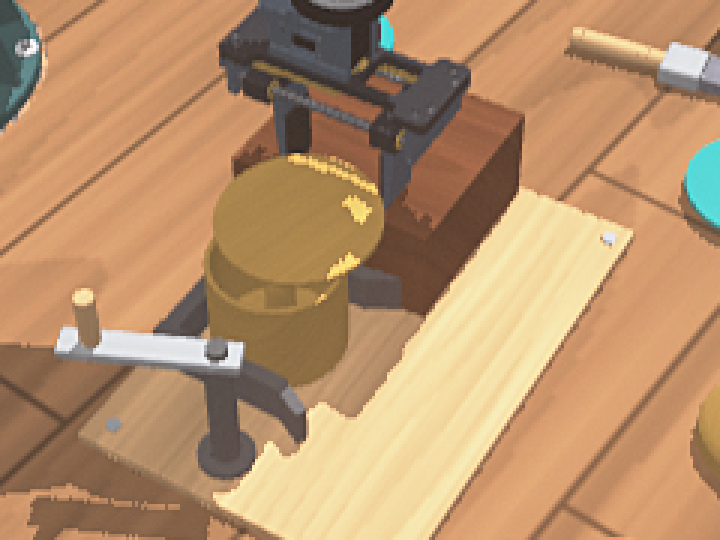

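The cover bridges the ledge and the rim, nested between the fingers. I'll push the last stretch slowly.

Emit:
{"name": "carry_out", "arguments": {"targets": [-3, 0, 0, 0, 0.1, -6, 0, 0, 0, 0.1, -9, 0, 0, 0, 0.1, -12, 0, 0, 0, 0.1, -15, 0, 0, 0, 0.1, -18, 0, 0, 0, 0.1, -21, 0, 0, 0, 0.1, -23, 0, 0, 0, 0.1, -25, 0, 0, 0, 0.1, -27, 0, 0, 0, 0.1, -29, 0, 0, 0, 0.1, -30, 0, 0, 0, 0.1, -31, 0, 0, 0, 0.1, -31, 0, 0, 0, 0.1]}}

```text
t: 20.4
eef_pos: [0.5008, 0.0278, 0.129]
tool_rot: [3.142, -0.0, 1.687]
ft_force: [-0.1, 1.5, 1.0]
finger_gap: 0.0818
grip_force: 0.4
```

Run:
```python
from bench import *
from fit import *
S=read_camera("scene")
cv2.imwrite("pics/s7.png",S["pixels"][180:360,200:440,::-1].repeat(3,0).repeat(3,1))
for z in (.110,.118):
    q=edgefit([S],lambda p:[circ(*p,z,.066)],J2W(0,.0,0)[:2],6);print(z,q,tojig(*q[0]))
s=get_state();print(tojig(*s["eef_pos"][:2]),s["eef_pos"],s["finger_gap"],s["ft_force"])
```

```text
0.11 (array([ 0.50983436, -0.04050762]), np.float64(0.009560391426670726), 54) [0.0018 0.0023]
0.118 (array([ 0.51491276, -0.04610787]), np.float64(0.48576821403555165), 55) [ 0.0062 -0.0039]
[0.0007 0.0713] [0.50077496 0.02787965 0.12895644] 0.08236075442997617 [-0.02891465  0.79866817  1.10969014]
```

View pics/s7.png

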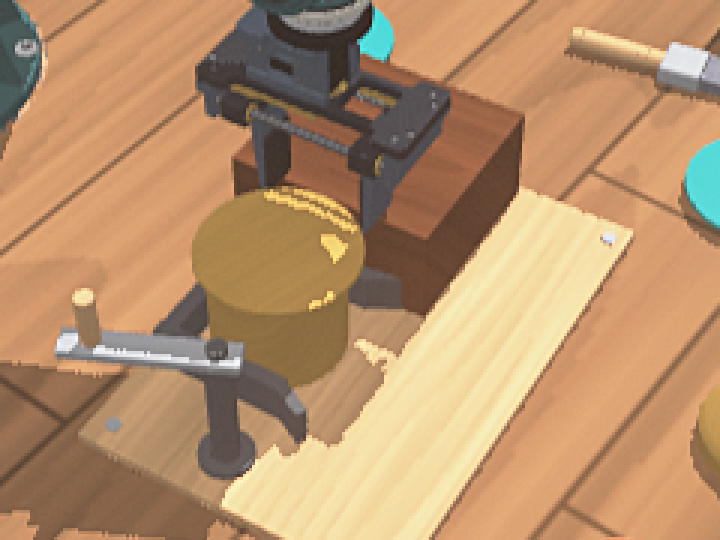

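The cover is seated: the flange-top circle fits exactly at z = 110 mm, within about 3 mm of the pocket's centre. Next I'll back off, rise and go to the keeper peg, with the jaws tangential to its arc.

Emit:
{"name": "carry_out", "arguments": {"targets": [10, 0, 0, 0, 0.1, 20, 0, 0, 0, 0.1, 20, 0, -40, 0, 0.3, 20, 0, -85, 0, 0.55, 20, 0, -125, -0.1, 0.55, -20, 0, -125, -0.25, 0.55, -60, 0, -125, -0.4, 0.55, -100, -10, -125, -0.55, 0.55, -140, -30, -125, -0.7, 0.55, -180, -45, -125, -0.85, 0.55, -215, -53, -125, -1.0, 0.55, -227, -53, -125, -1.15, 0.55, -227, -53, -125, -1.3, 0.55, -227, -53, -125, -1.45, 0.55, -227, -53, -125, -1.6, 0.55, -227, -53, -125, -1.75, 0.55, -227, -53, -125, -1.9, 0.55, -227, -53, -125, -1.98, 0.55, -227, -53, -125, -1.98, 0.55, -227, -53, -125, -1.98, 0.55]}}

```text
t: 22.45
eef_pos: [0.4745, -0.2032, 0.2539]
tool_rot: [3.142, -0.0, -2.62]
ft_force: [0.1, -0.2, 0.6]
finger_gap: 0.041
grip_force: 0.0
```

Run:
```python
from bench import *
from fit import *
S=read_camera("scene")
q=edgefit([S],lambda p:[circ(*p,.110,.066)],J2W(0,.0,0)[:2],4);print(q,tojig(*q[0]))
s=get_state();print(tojig(*s["eef_pos"][:2]),s["q"],s["finger_gap"])
rows([(*J2W(-.0525,-.156,.160),1.687+1.982)])
```

```text
(array([ 0.50983008, -0.03984687]), np.float64(0.009345906884891026), 57) [0.0019 0.003 ]
[-0.0522 -0.1553] [-4.50007272e-01  6.25616069e-02  2.09150002e+00  1.63229267e-05
  9.87626098e-01 -2.54239904e+00] 0.041086549973820455
t 22.5 tcp [ 0.4745 -0.2033  0.2539] yaw -2.62
[ 0.6 -0.5 93.9] -0.006
```

Emit:
{"name": "carry_out", "arguments": {"targets": [0, 0, 30, 0, 0.55, 0, 0, 60, 0, 0.55, 0, 0, 80, 0, 0.55, 0, 0, 90, 0, 0.55, 0, 0, 94, 0, 0.55, 0, 0, 94, 0, 0.55, 0, 0, 94, 0, 1, 0, 0, 94, 0, 1, 0, 0, 94, 0, 1, 0, 0, 94, 0, 1, 0, 0, 94, 0, 1], "grip_force": 10}}

```text
t: 23.6
eef_pos: [0.4746, -0.2039, 0.1604]
tool_rot: [-3.141, 0.0, -2.616]
ft_force: [-0.9, 0.6, 5.6]
finger_gap: 0.0156
grip_force: 10.0
```

Run:
```python
from bench import *
from fit import *
s=get_state();j=tojig(*s["eef_pos"][:2]);th=np.arctan2(-(j[0]-.03),j[1]+.12);r=np.hypot(j[0]-.03,j[1]+.12)
print(j,th,r,s["finger_gap"],s["grip_force"],s["ft_force"],s["eef_pos"])
# arc rows
T=np.r_[np.linspace(th,0,21)[1:]]
rows([(*J2W(.03-.09*np.sin(t),-.12+.09*np.cos(t),.160),1.687+t) for t in T])
```

```text
[-0.0521 -0.1559] 1.9830150628543424 0.08960591498333133 0.015593770614683361 10.000977963209152 [-0.85455237  0.55182796  5.57031382] [ 0.47458114 -0.20385022  0.16035333]
t 23.6 tcp [ 0.4746 -0.2039  0.1604] yaw -2.616
[-0.   8.9  0.4] 0.096
[-1.3 17.7  0.4] 0.195
[-3.5 26.4  0.4] 0.294
[-6.5 34.8  0.4] 0.393
[-10.3  42.8   0.4] 0.493
[-14.9  50.4   0.4] 0.592
[-20.2  57.6   0.4] 0.691
[-26.3  64.2   0.4] 0.79
[-32.9  70.1   0.4] 0.889
[-40.1  75.4   0.4] 0.988
[-47.8  79.9   0.4] 1.087
[-55.9  83.7   0.4] 1.187
[-64.3  86.6   0.4] 1.286
[-73.   88.7   0.4] 1.385
[-81.8  89.9   0.4] 1.484
[-90.7  90.2   0.4] 1.583
[-99.6  89.7   0.4] 1.682
[-108.4   88.2    0.4] 1.781
[-117.1   85.9    0.4] 1.881
[-125.4   82.8    0.4] 1.98
```

The peg is gripped: the gap is 15.6 mm and the radius 89.6 mm. I'll follow the arc.

Emit:
{"name": "carry_out", "arguments": {"targets": [0, 9, 0, 0.1, 1, -1, 18, 0, 0.2, 1, -3, 26, 0, 0.29, 1, -6, 35, 0, 0.39, 1, -10, 43, 0, 0.49, 1, -15, 50, 0, 0.59, 1, -20, 58, 0, 0.69, 1, -26, 64, 0, 0.79, 1, -33, 70, 0, 0.89, 1, -40, 75, 0, 0.99, 1, -48, 80, 0, 1.09, 1, -56, 84, 0, 1.19, 1, -64, 87, 0, 1.29, 1, -73, 89, 0, 1.39, 1, -82, 90, 0, 1.48, 1, -91, 90, 0, 1.58, 1, -100, 90, 0, 1.68, 1, -108, 88, 0, 1.78, 1, -117, 86, 0, 1.88, 1, -124, 83, 0, 1.97, 1]}}

```text
t: 25.6
eef_pos: [0.5403, -0.0691, 0.1601]
tool_rot: [-3.141, -0.001, 1.692]
ft_force: [-2.2, 6.4, 6.5]
finger_gap: 0.0159
grip_force: 10.0
```

Run:
```python
from bench import *
from fit import *
s=get_state();j=tojig(*s["eef_pos"][:2]);th=np.arctan2(-(j[0]-.03),j[1]+.12)
print(j,th,s["finger_gap"],s["grip_force"],s["ft_force"],s["tool_rot"])
```

```text
[ 0.0288 -0.0296] 0.013273556684174567 0.015913536501450613 9.998441487550735 [-2.20669139  6.43736696  6.50692504] [-3.14136806e+00 -8.99636291e-04  1.69247779e+00]
```

Only the last touch to the stop remains: push 2 mm along +y, release, rise and check.

Emit:
{"name": "carry_out", "arguments": {"targets": [0, 1, 0, 0, 1, 0, 2, 0, 0, 1, 0, 2, 0, 0, 1, 0, 1, 0, 0, 1, 0, 0, 0, 0, 0.55, 0, 0, 0, 0, 0.55, 0, 0, 0, 0, 0.55, 0, 0, 0, 0, 0.55, 0, 0, -20, 0, 0.55, 0, 0, -50, 0, 0.55, 0, 0, -90, 0, 0.55, -50, 0, -110, 0, 0.55, -100, 0, -110, 0, 0.55, -150, 0, -110, 0, 0.55, -200, 0, -110, 0, 0.55, -250, 0, -110, 0, 0.55, -300, 0, -110, 0, 0.55, -300, 0, -110, 0, 0.55]}}

```text
t: 27.4
eef_pos: [0.5778, -0.3722, 0.2697]
tool_rot: [3.141, 0.001, 1.694]
ft_force: [-1.1, 0.7, -1.2]
finger_gap: 0.041
grip_force: 0.0
```

Run:
```python
from bench import *
from fit import *
T=read_camera("top");S=read_camera("scene")
for d in (S,T):
    q=edgefit([d],lambda p:[circ(*p,.110,.066)],J2W(0.002,.002,0)[:2],4);print(q,tojig(*q[0]))
a=T["pixels"][150:300,230:430,::-1].repeat(2,0).repeat(2,1);b=S["pixels"][210:360,220:420,::-1].repeat(2,0).repeat(2,1)
cv2.imwrite("pics/end.png",np.hstack([a,b]))
```

```text
(array([ 0.50995945, -0.0399934 ]), np.float64(0.02164235337220278), 54) [0.002  0.0028]
(array([ 0.50875128, -0.04054431]), np.float64(0.01810885867626723), 47) [0.0007 0.0024]
```

View pics/end.png

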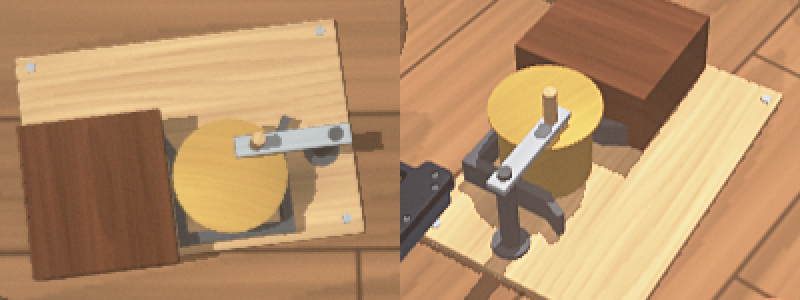

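The cover is seated and centred. The bar lies over it, parallel to the board's edge, and the robot is clear of everything.

```bash
python3 -c "
from bench import *
print(hand_in())"
```

```text
the job is handed in; nothing more can be done
None
```

I handed the job in at about 27.5 s, with the canister home against the end stop, the finial inside it, the cover seated level and the keeper bar swung over it; the hand-in returned no verdict.

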